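# Bring the tyre valve of a trolley wheel to the bottom, stem up

### The arm

A 6-joint arm with a two-finger parallel gripper is mounted at the origin on the work surface. World frame = base frame: x ahead of the robot, y to its left, z up, the work surface at z = 0. Lengths are in m, angles in rad, forces in N, time in s.
With the tool pointing down it reaches from about 0.225 to 0.875 m from the base axis. Payload 3.4 kg.
Tool frame: the origin (TCP) lies at the very end of the fingers, on their centre line; the grasp point (between the pads) lies manip.hold_point_z behind it (manip.hold_point_z is the distance from the TCP to the grasp point, in m); x points along the fingers, y is the direction in which the jaws open and shut, and the axes are right-handed (so a half turn about x gives the same grasp; the last joint's range is limited). The gripper opens to 85 mm and grips with 20 to 120 N. Pads are 22 mm wide; open, the fingers measure 114 mm over their backs; the gripper's body (76 mm by 85 mm) begins 54 mm behind the grasp point. The pads swing forward as they close: fully open they stand 13 mm farther back than shut.
Start: joints at [-0.121, 0.276, 1.505, -0, 1.361, -0.121], TCP at [0.575, -0, 0.231] pointing down, gripper open.
Joint ranges: [-2.89, 2.89], [-0.75, 2.08], [0.22, 2.7], [-1.18, 4.32], [0.11, 2.71], [-2.7, 2.7]. Speed limits (rad/s): [2.57, 2.57, 3.14, 3.14, 3.14, 3.14].

### API

Orientations are given as a unit quaternion [w, x, y, z].
In Python, from rig import manip gives the robot as it stands.
- The arm moves only by the tool step_arm, never from a script. Its argument "targets" is a list of rows, each a list of 2 entries, a list of its own where there are three numbers: the shift along the tool's x, y, z in mm, then the turn about the tool's x in degrees. A call has 1 to 20 rows; each row is the pose to reach, as a shift and turn from the pose commanded when the call began, along the tool's axes at that moment; what a row does not reach only later rows make up. A row lasts 1/10 s, in which the tool goes at most 50 mm and 8.59 degrees, less where a joint would pass 70% of its speed; a pose out of reach is approached as far as the arm can. A call with a gripper value outside its range is refused whole. "grip" is the closure, from 0 (fully open) to 1 (shut), set as the call begins (left out, the last holds). The fingers move at their own pace and stop on an object; "grip_force" is the grip in N (left out, the last holds). Time passes only in rows, so rows that repeat a pose let the fingers close. It gives the time, the measured TCP pose, the force and the opening at its end, in the units of the state.
- manip.get_state(): the state, without advancing time (a new reading comes with each control period).
- manip.get_image(name): name is "scene" or "side" or "wrist"; returns a dict with "image" (400x640x3 uint8, red, green, blue), "fx", "fy", "cx", "cy" (pixels), "pose" (4x4, takes a point from camera to world coordinates). Camera axes: x right, y down, z forward; pixel columns grow to the right and rows downward; lengths in m; the calibration is good to about 2 mm. The wrist camera is an equidistant fisheye: a pixel r from the principal point sees the ray r / f radians off the axis. A picture is of the moment at which its call begins. There is no depth.
- manip.sign_off(): hands the job in, once; it reports no verdict.
Trained networks look in a picture, given as the dict that the camera call returned (one of the last four; its "shot" number tells which), for a name from the list of things; names that differ only in an ending like _2 or _b are one class to them, and where a whole thing is asked for, a point or a joint stands for the part that bears it (a point fixed in the world has none). Each returns a list of dicts, best first, with "confidence" (0 to 1); they miss things now and then, are a little off and sometimes report something else, mostly with a low value. They report only what shows in the picture. A call takes as long as a camera call.
- manip.search_frame(picture, thing): "xyz" ([x, y, z] in m, in world coordinates, good to about 4 mm: the middle of the surface that is visible of it).
- manip.regions_of(picture, thing): "region" (400x640 bool, what is visible of it).
The state is a dict: "clock": time; "qpos": joint angles; "qd": joint speeds; "effort": joint torques, N m; "position": TCP position; "ee_rot": TCP orientation; "contact_force": force on the tool from outside, world axes, zero at the start; "moment": the same for the moment, N m; "width": finger opening in m.
Only numpy, scipy, OpenCV 4.12 (cv2) and the standard library are available. Lean on these libraries where they do the work, as an engineer would, in place of code of your own. Each camera call takes 0.05 s, during which the arm holds its last target.

### The job

The trolley wheel on the repair stand is to be pumped up next: push it round by its spokes with your fingertips, one spoke after another as needed, until the valve is at the very bottom of the wheel and its stem points straight up at the axle. Turn it steadily without letting it spin, keep off the tyre and the valve stem, and do not pick up or shift the oil bottle, the tin or the spanner. Leave the wheel at rest and move clear of it.

Things in the scene. Friction and masses are not known exactly. Their poses are not given: they have to be found in the camera images.
- wheel (a joint): Turning angle of the wheel, rad. 0 or any whole turn: valve at the very bottom, stem straight up. Positive turns clockwise as seen from the robot: the valve's root is 105*sin(angle) mm towards the stand's +y and 105*cos(angle) mm BELOW the axle. No end stops. Bearing friction (0.16 N m) keeps it where it is left. Starts with the valve 100 to 180 degrees from the bottom, on either side.
- stand: Fixed stand. Origin on the work surface straight below the wheel's centre. x: level, along the axle, from the robot's side through the wheel; y level to the robot's left; z up. Axle 155 mm above the origin; the 12 mm axle ends 44 mm out on the robot's side. A green post, 272 mm high, is 175 mm to the -y side of the centre; a strut runs from its top down to the axle, 29 mm or more behind the wheel.
- spokes: Five equal grey spokes, 72 degrees apart; origin at the wheel's centre, axes as the stand's at angle 0. At 0 one points straight up, opposite the valve, which lies midway between the two lowest. Each is a bar 12 mm wide from the hub (40 mm dia.) to the rim (inner radius 105), from 10 mm behind the wheel's middle plane to 30 mm in front (robot's side) out to 78 mm radius, then 18. Open gaps.
- tyre: Black tyre, 280 mm outer diameter, 32 mm wide; origin at the wheel's centre. Turns with the wheel.
- stem: Valve stem: black rod 11 mm diameter with a brass tip, 42 mm long, from the rim inwards towards the axle, in the wheel's middle plane. Origin at its root on the rim, 105 mm from the axle; z along the stem from root to tip.
- oil_bottle: Loose white plastic bottle standing beside the wheel, 52 mm diameter, 130 mm high; origin under its centre.
- tin: Loose metal tin standing beside the wheel, 68 mm diameter, 75 mm high; origin under its centre.
- spanner: Loose steel spanner lying flat on the bench in front of the wheel, 160 mm long; origin under its middle.

How it is judged:
On the way:
1. a spoke is pushed with the fingers while the valve is still far from the bottom (contact force between the fingers and spokes above 0.5 N and angle between stem's own z axis and vertical above 0.8 rad), for 0.02 s.
At the end, for the whole second after the job is handed in: The valve is at the bottom with its stem within 0.12 rad (7 degrees) of straight up, the wheel is at rest, and the bottle, tin and spanner are within 20 mm of where they started (angle between stem's own z axis and vertical below 0.12 rad and velocity of joint wheel between -0.05 and 0.05 rad/s and distance of each of oil_bottle, tin, spanner from where it was at the start of the episode below 0.02 m); the robot touches nothing.
It fails at once if the wheel is spun (faster than 4 rad/s) (velocity of joint wheel above 4 rad/s or velocity of joint wheel below -4 rad/s).
It fails at once if the tyre is pushed or dragged (more than 5 N) (contact force between any of the fingers, the arm and tyre above 5 N).
It fails at once if the valve stem is pushed (more than 3 N) (contact force between any of the fingers, the arm and stem above 3 N).
It fails at once if the bottle, tin or spanner is shifted, lifted or knocked over (distance of any of oil_bottle, tin, spanner from where it was at the start of the episode above 0.02 m or angle between any of oil_bottle, tin's own z axis and vertical above 0.5 rad).
It also fails if it takes over 72 s, if anything falls off the work surface, if the arm or the gripper's body presses on something with over 40 N, if the wrist force passes 120 N, or if a joint passes its speed limit or range.

## Working session

There is one attempt and no reset: what is moved stays moved. The work goes in short steps, Python scripts to look and compute and a tool call to move; the robot and the scene stay as the last step left them, time stands still between calls to the robot, and variables do not carry over. Pictures are saved under pics/ and viewed, and the job is handed in when it is done.

Besides the shell and the picture viewer there is one more tool, called after ">>>" as name([rows], argument=value, ...), one row to a line, values as JSON. step_arm: Moves the arm, as the interface text tells. Its arguments: {"type":"object","properties":{"targets":{"type":"array"},"grip":{"type":"number"},"grip_force":{"type":"number"}},"required":["targets"]}

```bash
ls; mkdir -p pics
cat > h.py <<'E'
from rig import manip
import numpy as np, cv2
def shot(n,f):
    p=manip.get_image(n); cv2.imwrite('pics/'+f,cv2.cvtColor(p['image'],cv2.COLOR_RGB2BGR)); return p
E
python3 - <<'E'
from h import *
np.set_printoptions(precision=4,suppress=True)
print(manip.get_state(), manip.hold_point_z)
for n in ['scene','side','wrist']:
    p=shot(n,n+'1.png'); print(n,p['fx'],p['cx'],p['cy'],p['pose'])
    for t in ['wheel','stand','spokes','tyre','stem','oil_bottle','tin','spanner']:
        try: print(t,[(np.round(d['xyz'],4),round(d['confidence'],2)) for d in manip.search_frame(p,t)])
        except Exception as e: print(t,e)
E
```

```text
pics
{'clock': 0.0, 'qpos': array([-0.121 ,  0.2766,  1.5062,  0.    ,  1.3607, -0.121 ]), 'qd': array([-0.0015, -0.0001, -0.001 , -0.0015, -0.0001,  0.0009]), 'effort': array([  0.0006, -41.6768, -24.5809,  -0.0002,   0.0111,   0.    ]), 'position': array([0.5745, 0.0001, 0.2304]), 'ee_rot': array([ 0.4995,  0.4996,  0.5005, -0.5004]), 'contact_force': array([-0.1385, -0.3688, -0.5164]), 'moment': array([ 0.0029,  0.0233, -0.0498]), 'width': 0.08522980074214324} 0.0187
scene 418.08774095644446 319.65038934282427 204.99237154778973 [[-0.6067  0.6819 -0.4085  1.0241]
 [ 0.7949  0.5216 -0.3099  0.3396]
 [ 0.0017 -0.5128 -0.8585  1.0242]
 [ 0.      0.      0.      1.    ]]
wheel [(array([ 0.6707, -0.037 ,  0.1956]), 0.57)]
stand [(array([ 0.6835, -0.0927,  0.1734]), 0.85)]
spokes [(array([ 0.6638, -0.0449,  0.1631]), 0.88)]
tyre [(array([ 0.675 , -0.0047,  0.2588]), 0.55)]
stem []
oil_bottle [(array([ 0.5986, -0.3102,  0.093 ]), 0.5)]
tin [(array([0.7119, 0.1685, 0.0766]), 0.98)]
spanner [(array([0.5047, 0.0253, 0.0061]), 0.58)]
side 500.837633093621 320.658224950795 197.30135427319598 
[... 397 characters left out ...]
 0.73)]
tin [(array([0.6924, 0.1867, 0.0519]), 0.98)]
spanner [(array([0.505 , 0.0339, 0.0096]), 0.95), (array([ 0.6539, -0.0207,  0.1574]), 0.26)]
wrist 309.70691628693146 318.4001832237193 196.5144034717465 [[ 1.     -0.0005  0.0001  0.5759]
 [-0.0005 -0.9643 -0.2647  0.0667]
 [ 0.0002  0.2647 -0.9643  0.3747]
 [ 0.      0.      0.      1.    ]]
wheel [(array([0.662 , 0.0144, 0.2062]), 0.67)]
stand [(array([0.6652, 0.0097, 0.2   ]), 0.9)]
spokes [(array([ 0.6579, -0.0136,  0.1591]), 0.85)]
tyre [(array([0.66  , 0.0306, 0.2528]), 0.73)]
stem [(array([0.6703, 0.0113, 0.2065]), 0.78)]
oil_bottle []
tin [(array([0.6825, 0.1634, 0.0738]), 0.71)]
spanner [(array([0.5002, 0.0297, 0.0042]), 0.95)]
```

View pics/scene1.png

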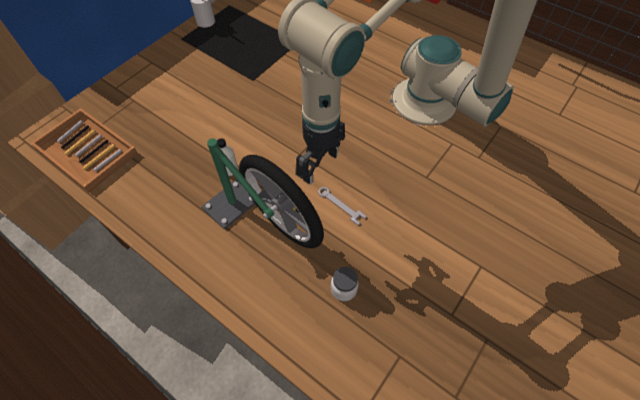

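View pics/side1.png

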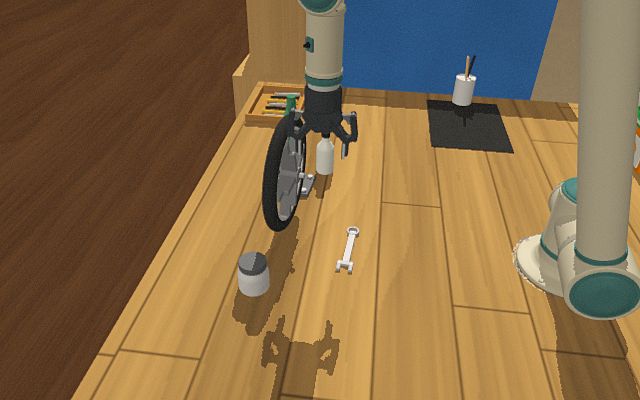

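View pics/wrist1.png

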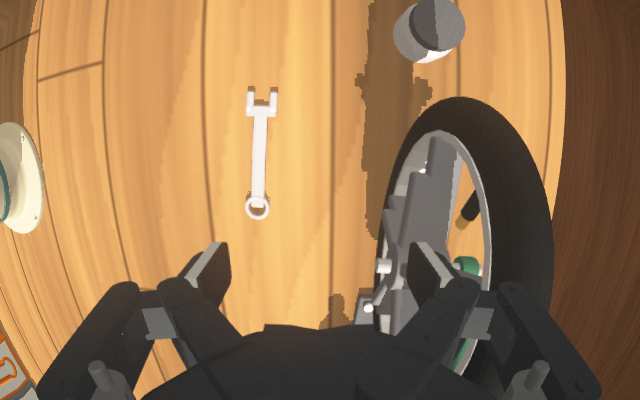

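Run:
```python
from h import *
im=cv2.imread('pics/side1.png'); cv2.imwrite('pics/side1z.png',cv2.resize(im[60:260,230:400],None,fx=3,fy=3,interpolation=cv2.INTER_CUBIC))
p=manip.get_image('side');T=np.linalg.inv(p['pose'])
print(p['pose'][:3,3])
for dx in(-.057,-.0425,0,.0425,.057):
  for z in (.2304,.2434,.285,.304):
    c=T@np.r_[.5745+dx,0,z,1]; print(dx,z,np.round([(p['fx']*c[0]/c[2]+p['cx']-230)*3,(p['fy']*c[1]/c[2]+p['cy']-60)*3]))
```

```text
[0.46994622 0.92606721 0.79946884]
-0.057 0.2304 [354. 310.]
-0.057 0.2434 [355. 294.]
-0.057 0.285 [358. 243.]
-0.057 0.304 [359. 219.]
-0.0425 0.2304 [334. 308.]
-0.0425 0.2434 [334. 292.]
-0.0425 0.285 [337. 241.]
-0.0425 0.304 [338. 217.]
0 0.2304 [275. 303.]
0 0.2434 [276. 288.]
0 0.285 [277. 237.]
0 0.304 [278. 213.]
0.0425 0.2304 [217. 298.]
0.0425 0.2434 [217. 283.]
0.0425 0.285 [217. 232.]
0.0425 0.304 [217. 208.]
0.057 0.2304 [198. 297.]
0.057 0.2434 [198. 281.]
0.057 0.285 [197. 230.]
0.057 0.304 [197. 206.]
```

View pics/side1z.png

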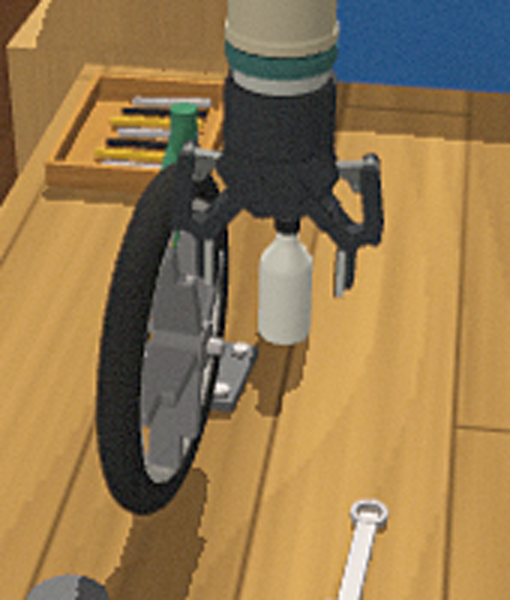

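>>> step_arm([
  [[-20,-50,30],0],
  [[-40,-90,70],0],
  [[-50,-125,120],0],
  [[-50,-125,120],0],
  [[-50,-125,120],0],
  [[-50,-125,120],0],
  [[-50,-125,120],0],
])

```text
clock: 2.1
position: [0.4505, -0.1194, 0.281]
ee_rot: [0.5, 0.5, 0.5, -0.5]
contact_force: [-1.0, -0.1, 0.0]
width: 0.0856
```

Run:
```python
from h import *
import pickle
np.set_printoptions(precision=4,suppress=True)
print(manip.get_state()['position'])
D={}
for n in ['scene','side','wrist']:
    p=shot(n,n+'2.png'); D[n]=dict(p)
    for t in ['tyre','spokes','stem','stand','tin','oil_bottle','spanner']:
        r=manip.regions_of(p,t); D[n][t]=[(q['confidence'],q['region']) for q in r]
        s=manip.search_frame(p,t) if t!='stand' else []
        print(n,t,[(round(q['confidence'],2),q['region'].sum()) for q in r],[(d['xyz'],round(d['confidence'],2)) for d in s])
pickle.dump(D,open('d2.pkl','wb'))
```

```text
[ 0.4505 -0.1194  0.281 ]
scene tyre [(0.85, np.int64(2104)), (0.57, np.int64(755))] [([0.6741, -0.0034, 0.2594], 0.64)]
scene spokes [(0.7, np.int64(927))] []
scene stem [(0.72, np.int64(253))] [([0.667, -0.0419, 0.1588], 0.52)]
scene stand [(0.74, np.int64(6442))] []
scene tin [(0.79, np.int64(777))] [([0.709, 0.1709, 0.0755], 0.93), ([0.6705, -0.0344, 0.1942], 0.44)]
scene oil_bottle [(0.7, np.int64(230))] [([0.6006, -0.3067, 0.0926], 0.78)]
scene spanner [(0.58, np.int64(342))] [([0.5021, 0.026, 0.0077], 0.66)]
side tyre [(0.8, np.int64(1825))] [([0.6701, 0.0395, 0.2213], 0.96), ([0.6536, -0.0265, 0.1601], 0.41)]
side spokes [(0.86, np.int64(1347)), (0.4, np.int64(4372))] [([0.6534, -0.0295, 0.1603], 0.65)]
side stem [] []
side stand [(0.98, np.int64(4292))] []
side tin [(0.68, np.int64(581)), (0.57, np.int64(1214))] [([0.6952, 0.1884, 0.0538], 0.68)]
side oil_bottle [(0.64, np.int64(676))] [([0.6033, -0.3032, 0.0662], 0.89), ([0.6652, -0.0163, 0.1899], 0.34)]
side spanner [(0.72, np.int64(469))] [([0.507, 0.0322, 0.0114], 0.82)]
wrist tyre [(0.96, np.int64(15442))] [([0.6527, -0.0592, 0.2576], 0.82)]
wrist spokes [(0.88, np.int64(9068))] [([0.6518, -0.0445, 0.1721], 0.62), ([0.5829, -0.3151, 0.051], 0.59)]
wrist stem [(0.55, np.int64(469))] [([0.6727, 0.0147, 0.209], 0.8)]
wrist stand [(0.76, np.int64(37659))] []
wrist tin [] [([0.6951, 0.1368, 0.01], 0.45)]
wrist oil_bottle [(0.9, np.int64(512))] [([0.5799, -0.3135, 0.0527], 0.95), ([0.6596, -0.0798, 0.1914], 0.33)]
wrist spanner [(0.62, np.int64(1731))] [([0.5027, 0.0251, 0.0083], 0.93)]
```

View pics/wrist2.png

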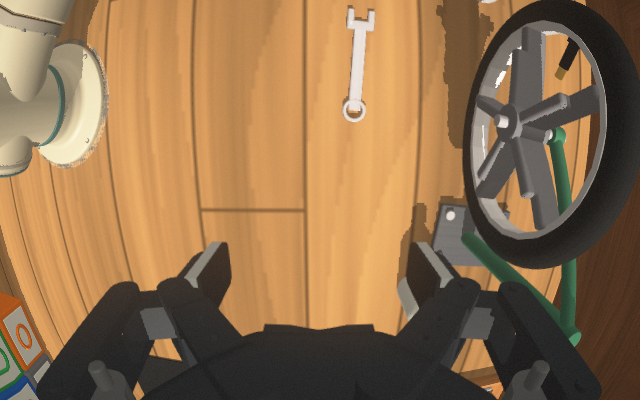

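View pics/side2.png

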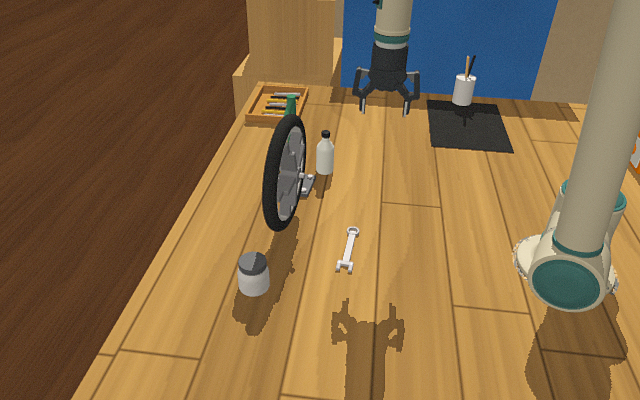

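```bash
cat > model.py <<'E'
import numpy as np, cv2
def proj(p,X,fish):
    T=np.linalg.inv(p['pose']); c=X@T[:3,:3].T+T[:3,3]
    if fish:
        r=np.hypot(c[:,0],c[:,1]); t=np.arctan2(r,c[:,2]); s=t/np.maximum(r,1e-9)
        return np.c_[p['fx']*c[:,0]*s+p['cx'],p['fy']*c[:,1]*s+p['cy']]
    return np.c_[p['fx']*c[:,0]/c[:,2]+p['cx'],p['fy']*c[:,1]/c[:,2]+p['cy']]
def W(cx,cy,yaw,L):  # stand coords rel. wheel centre -> world
    c,s=np.cos(yaw),np.sin(yaw)
    return L@np.array([[c,s,0],[-s,c,0],[0,0,1]])+np.array([cx,cy,.155])
a=np.linspace(0,2*np.pi,180,endpoint=False); b=np.linspace(0,2*np.pi,24,endpoint=False)
A,B=np.meshgrid(a,b); 
def torus(R=.1225,rr=.0175,rx=.016):
    r=R+rr*np.cos(B); return np.c_[(rx*np.sin(B)).ravel(),(r*np.sin(A)).ravel(),(r*np.cos(A)).ravel()]
def spoke_front(ang,r=(.02,.078),x=-.030):
    # returns list of segments' 3D pts (4 corners) for spokes; spoke k pointing direction up rotated
    out=[]
    for k in range(5):
        t=ang+k*2*np.pi/5   # valve dir = (sin, -cos); spoke0 opposite = (-sin, cos)
        d=np.array([0,-np.sin(t),np.cos(t)]); n=np.array([0,np.cos(t),np.sin(t)])
        out.append(np.array([d*r[0]+n*.006,d*r[1]+n*.006,d*r[1]-n*.006,d*r[0]-n*.006])+[x,0,0])
    return out
E
cat > fit.py <<'E'
from model import *
import pickle
from scipy.optimize import least_squares
from scipy.spatial import cKDTree
D=pickle.load(open('d2.pkl','rb'))
obs={}
for n in ['wrist','side']:
    m=max(D[n]['tyre'],key=lambda q:q[1].sum())[1].astype(np.uint8)
    c=np.vstack(cv2.findContours(m,cv2.RETR_EXTERNAL,cv2.CHAIN_APPROX_NONE)[0])
    h=cv2.convexHull(c)[:,0].astype(float)
    # dense points on contour close to hull
    c=c[:,0].astype(float); k=[abs(cv2.pointPolygonTest(h.astype(np.float32)[:,None],tuple(map(float,q)),True))<1.0 for q in c]
    c=c[np.array(k)]; c=c[(c[:,0]>3)&(c[:,0]<636)&(c[:,1]>3)&(c[:,1]<396)]
    obs[n]=c; print(n,len(c),c.min(0),c.max(0))
t=torus()
kp=np.array([[501,122.]])
def res(q,full=False):
    o=[]
    for n in obs:
        h=cv2.convexHull(proj(D[n],W(q[0],q[1],q[2],t),n=='wrist').astype(np.float32))
        d=np.array([cv2.pointPolygonTest(h,tuple(map(float,x)),True) for x in obs[n]])
        if full: print(n,'rms',np.sqrt((d**2).mean()),d.mean())
        o.append(np.clip(d,-8,8)/np.sqrt(len(d)))
    e=(proj(D['wrist'],W(q[0],q[1],q[2],np.array([[-.044,0,0.]])),True)-kp)[0]
    if full: print('axle',e)
    o.append(e*.3); return np.concatenate(o)
s=least_squares(res,[.67,-.03,0],diff_step=1e-4,x_scale=[.01,.01,.1]); res(s.x,True); print(s.x,np.degrees(s.x[2]))
np.save('pose.npy',s.x)
E
python3 fit.py
```

```text
wrist 479 [461.   4.] [635. 269.]
side 176 [262. 114.] [305. 231.]
wrist rms 0.7685098600627678 -0.1610725915281389
side rms 0.8928023329242377 0.670538881676637
axle [-4.64253987 -1.06471929]
[ 0.66689945 -0.05587346 -0.09732219] -5.576150906536375
```

```bash
cat > ov.py <<'E'
from model import *
import pickle,sys
def stem(ang): 
    d=np.array([0,np.sin(ang),-np.cos(ang)]); return np.array([d*.105,d*.063])
def overlay(p,img,q,ang,fish,axes=True):
    def pl(X,col,closed):
        u=proj(p,W(*q[:3],X),fish); cv2.polylines(img,[np.round(u*8).astype(np.int32)],closed,col,1,cv2.LINE_AA,3)
    t=np.linspace(0,2*np.pi,120); 
    for r,x,c in((.14,0,(0,0,255)),(.105,-.016,(0,255,255)),(.02,-.03,(0,255,0))): pl(np.c_[0*t+x,r*np.sin(t),r*np.cos(t)],c,True)
    for s in spoke_front(ang): pl(s,(0,255,0),True)
    pl(np.array([[0,0,0],[-.044,0,0]]),(255,0,0),False); pl(stem(ang),(255,0,255),False)
    return img
if __name__=='__main__':
    D=pickle.load(open('d2.pkl','rb')); q=np.load('pose.npy'); ang=np.radians(float(sys.argv[1]))
    i=overlay(D['wrist'],cv2.cvtColor(D['wrist']['image'],cv2.COLOR_RGB2BGR),q,ang,True)
    j=overlay(D['side'],cv2.cvtColor(D['side']['image'],cv2.COLOR_RGB2BGR),q,ang,False)
    cv2.imwrite('pics/ov%s.png'%sys.argv[2],np.hstack([cv2.resize(i[0:280,440:640],None,fx=2,fy=2),cv2.resize(j[100:240,240:340],None,fx=4,fy=4)]))
E
python3 - <<'E'
from ov import *
D=pickle.load(open('d2.pkl','rb')); q=np.load('pose.npy')
for a in range(-180,180,5):
    u=proj(D['wrist'],W(*q,stem(np.radians(a))),True); e=np.linalg.norm(u-np.array([[575,40],[560,73]]),axis=1).sum()
    if e<60: print(a,u.round().tolist(),e)
E
python3 ov.py 140 a
```

```text
95 [[542.0, 31.0], [539.0, 70.0]] 55.91087666181697
100 [[547.0, 31.0], [542.0, 70.0]] 47.693926606981435
105 [[553.0, 31.0], [545.0, 71.0]] 39.142968224434306
110 [[558.0, 32.0], [548.0, 72.0]] 30.261535746029708
115 [[564.0, 34.0], [551.0, 74.0]] 21.19067786350403
120 [[570.0, 37.0], [554.0, 76.0]] 12.526501311335211
125 [[575.0, 41.0], [557.0, 79.0]] 7.700270159421619
130 [[581.0, 46.0], [560.0, 82.0]] 17.30512770288015
135 [[586.0, 52.0], [562.0, 86.0]] 29.103624997171828
140 [[591.0, 59.0], [565.0, 90.0]] 42.11188431897229
145 [[595.0, 67.0], [567.0, 95.0]] 56.06129281908372
```

View pics/ova.png

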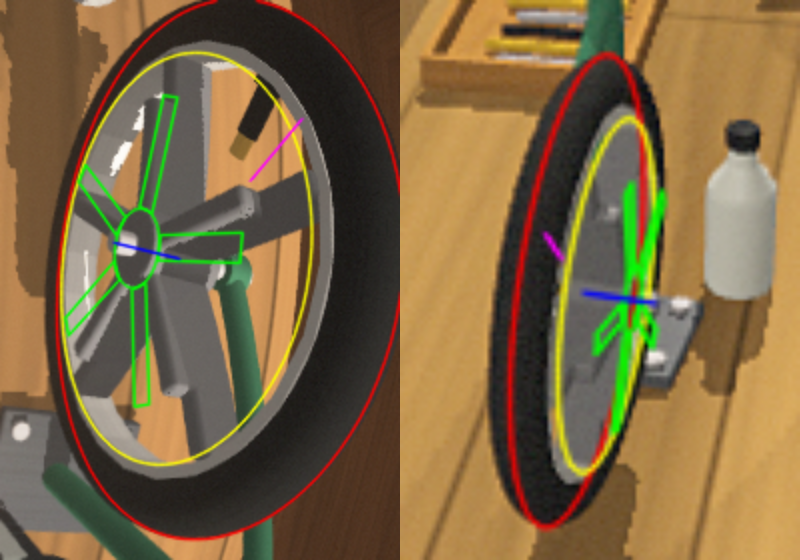

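```bash
python3 ov.py 123 b
```

```text
(no output)
```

View pics/ovb.png

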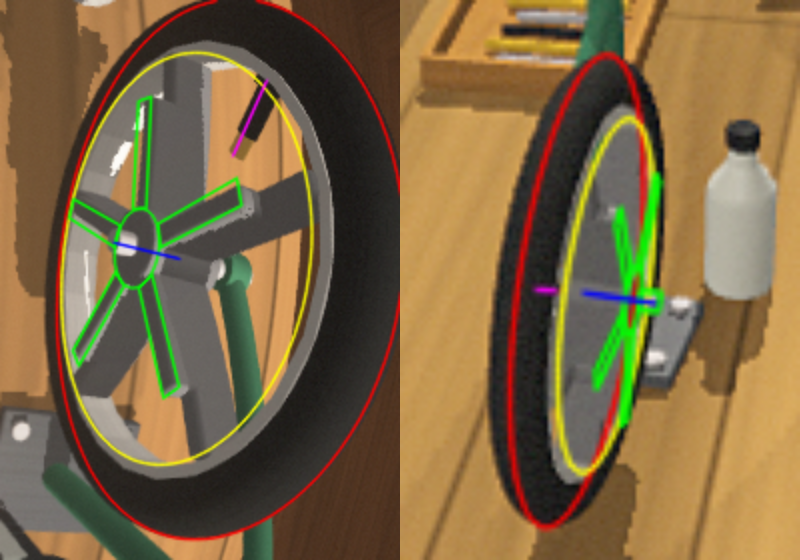

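Run:
```python
import cv2
i=cv2.imread('pics/wrist2.png'); cv2.imwrite('pics/wz.png',cv2.resize(i[20:230,465:625],None,fx=4.8,fy=2.85*1.0,interpolation=cv2.INTER_CUBIC) if 0 else cv2.resize(i[85:225,465:605],None,fx=4.2,fy=4.2,interpolation=cv2.INTER_CUBIC))
i=cv2.imread('pics/wrist2.png'); cv2.imwrite('pics/wz2.png',cv2.resize(i[0:140,480:640],None,fx=4.2,fy=4.2,interpolation=cv2.INTER_CUBIC))
```

```text
(no output)
```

View pics/wz.png

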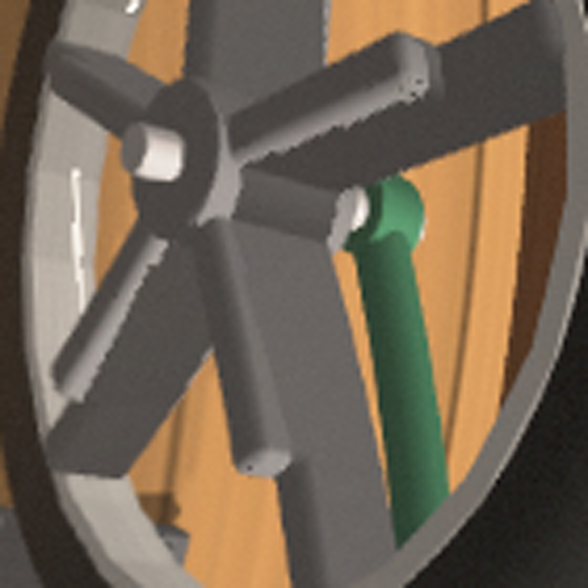

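View pics/wz2.png

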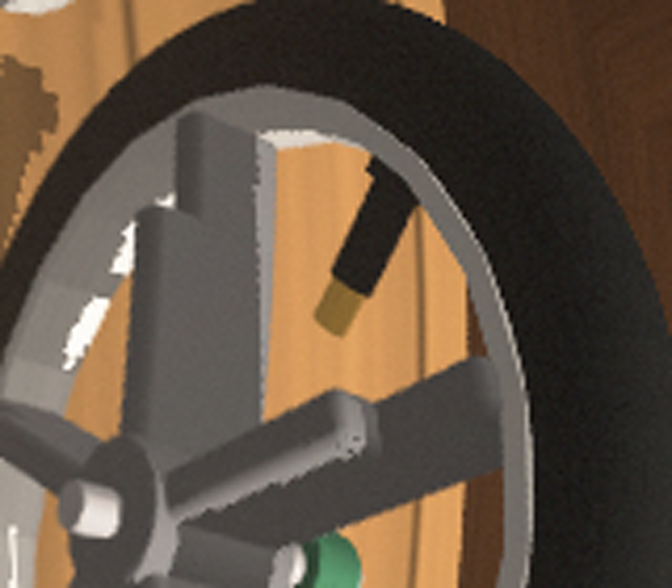

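Run:
```python
from model import *
import pickle
D=pickle.load(open('d2.pkl','rb'))
P=np.array([.4505,-.1194,.281])
out=[]
for n,(x0,y0) in (('side',(340,50)),('scene',(230,90))):
    p=D[n]
    L=np.array([[dx,0,dz] for dz in (.013,.053,.073,.12) for dx in (-.078,-.057,-.0425,.0425,.057,.078)])
    u=proj(p,L+P,False)
    if n=='scene': print(u.round()); x0,y0=np.array(u.mean(0)-[45,45]).astype(int)
    f=6 if n=='side' else 8
    im=cv2.cvtColor(p['image'],cv2.COLOR_RGB2BGR)[y0:y0+80 if n=='side' else y0+90,x0:x0+90]
    im=cv2.resize(im,None,fx=f,fy=f,interpolation=cv2.INTER_CUBIC)
    for a in u: cv2.circle(im,tuple(int(v) for v in ((a-[x0,y0]+.5)*f)),3,(0,0,255),-1)
    cv2.imwrite('pics/g_%s.png'%n,im[:600])
```

```text
[[331.  80.]
 [326.  85.]
 [323.  88.]
 [301. 109.]
 [297. 112.]
 [291. 118.]
 [332.  67.]
 [327.  72.]
 [323.  75.]
 [300.  96.]
 [296. 100.]
 [290. 105.]
 [332.  60.]
 [327.  65.]
 [323.  69.]
 [300.  90.]
 [296.  93.]
 [290.  99.]
 [333.  44.]
 [327.  49.]
 [323.  52.]
 [299.  73.]
 [295.  77.]
 [289.  82.]]
```

View pics/g_side.png

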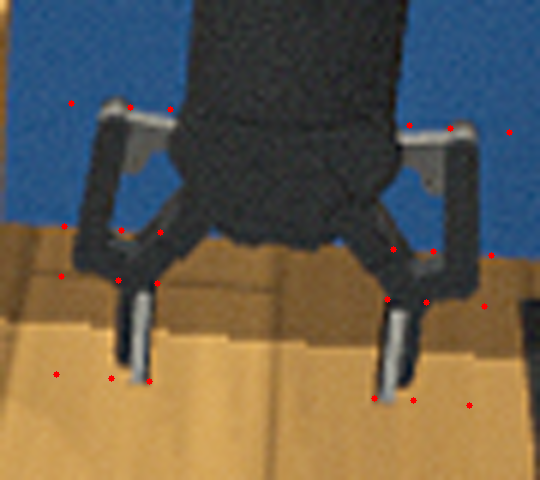

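View pics/g_scene.png

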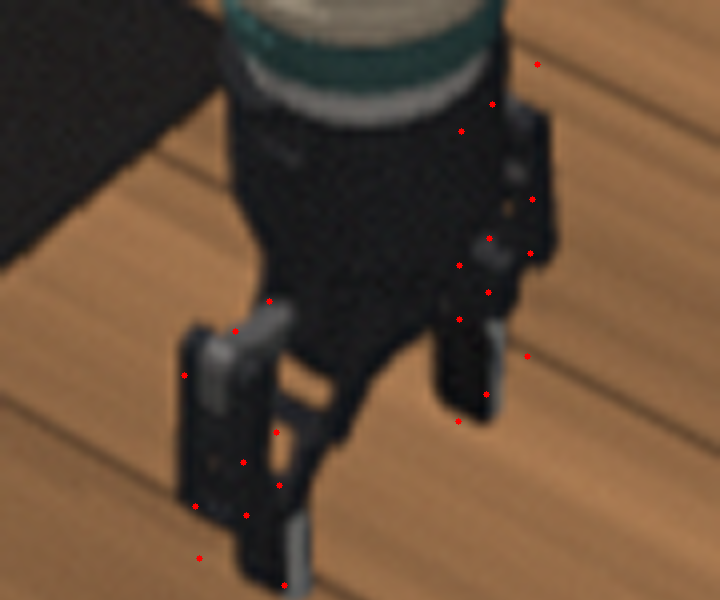

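>>> step_arm([
  [[0,0,0],5.6],
  [[0,0,0],5.6],
  [[0,0,0],5.6],
])

```text
clock: 4.5
position: [0.45, -0.12, 0.2813]
ee_rot: [0.475, 0.523, 0.475, -0.523]
contact_force: [0.5, -0.4, -0.8]
width: 0.0855
```

```bash
cat >> h.py <<'E'
Q=np.load('pose.npy')
def stand(p=None):
    s=manip.get_state(); p=s['position'] if p is None else p
    c,si=np.cos(Q[2]),np.sin(Q[2]); d=p-np.array([Q[0],Q[1],.155])
    w,x,y,z=s['ee_rot']; ty=np.array([2*(x*y-w*z),1-2*(x*x+z*z)])
    print('t',round(s['clock'],2),'stand mm',np.round(1e3*np.array([c*d[0]+si*d[1],-si*d[0]+c*d[1],d[2]]),1),'yawdiff deg',np.round(np.degrees(np.arctan2(ty[1],ty[0])-Q[2]),2),'F',s['contact_force'].round(1),'w',round(s['width'],4))
E
python3 -c "
from h import *
stand()"
```

```text
t 4.5 stand mm [-209.6  -84.9  126.3] yawdiff deg 0.08 F [ 0.5 -0.4 -0.8] w 0.0855
```

>>> step_arm([
  [[30,10,-25],0],
  [[60,25,-50],0],
  [[90,45,-70],0],
  [[110,60,-79],0],
  [[118,69,-79],0],
  [[118,69,-79],0],
  [[118,69,-79],0],
  [[118,69,-79],0],
])

```text
clock: 5.3
position: [0.5265, -0.0489, 0.1646]
ee_rot: [0.475, 0.524, 0.474, -0.524]
contact_force: [0.6, -1.1, 0.2]
width: 0.0856
```

```bash
cat > look.py <<'E'
import sys
from h import *
from ov import overlay
stand()
tag=sys.argv[1]; a=np.radians(float(sys.argv[2])); ims=[]
for n,(x0,y0,w,h,f) in {'side':(230,80,170,180,3.3),'wrist':(320,0,320,400,1)}.items():
    p=shot(n,n+tag+'.png'); im=cv2.cvtColor(p['image'],cv2.COLOR_RGB2BGR)
    if len(sys.argv)>3: overlay(p,im,Q,a,n=='wrist')
    im=im[y0:y0+h,x0:x0+w]; s=590/h; ims.append(cv2.resize(im,None,fx=s*.7,fy=s*.7,interpolation=cv2.INTER_CUBIC))
hh=min(i.shape[0] for i in ims); cv2.imwrite('pics/l'+tag+'.png',np.hstack([i[:hh] for i in ims]))
E
python3 look.py 3 123
```

```text
t 5.3 stand mm [-140.4   -6.7    9.6] yawdiff deg -0.06 F [ 0.6 -1.1  0.2] w 0.0856
```

View pics/l3.png

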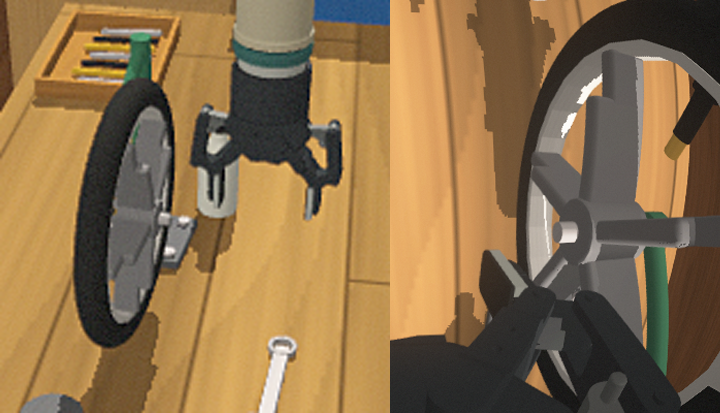

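Run:
```python
from h import *
from ov import overlay
import pickle
p=shot('wrist','w4.png'); pickle.dump(dict(p),open('w4.pkl','wb'))
im=overlay(p,cv2.cvtColor(p['image'],cv2.COLOR_RGB2BGR),Q,np.radians(123),True)
cv2.imwrite('pics/w4o.png',cv2.resize(im[:300,420:640],None,fx=2,fy=2,interpolation=cv2.INTER_CUBIC))
```

```text
(no output)
```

View pics/w4o.png

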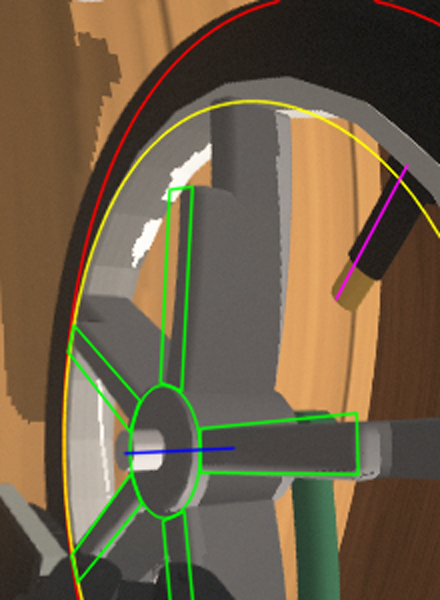

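>>> step_arm([
  [[3,12,0],0],
  [[5,24,0],0],
  [[6,34,0],0],
  [[6,40,0],0],
  [[6,46,0],0],
  [[6,46,0],0],
  [[6,46,0],0],
])

```text
clock: 6.15
position: [0.572, -0.0525, 0.1571]
ee_rot: [-0.475, -0.524, -0.475, 0.524]
contact_force: [0.8, 0.4, -0.5]
width: 0.0853
```

```bash
python3 look.py 5 123
```

```text
t 6.15 stand mm [-94.7  -5.9   2.1] yawdiff deg -0.02 F [ 0.8  0.4 -0.5] w 0.0853
```

View pics/l5.png

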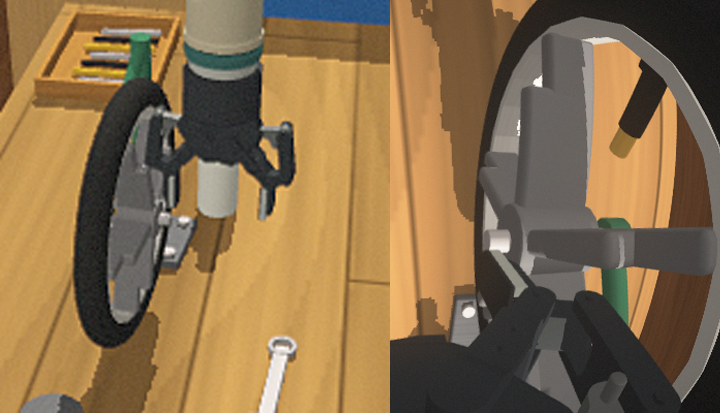

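>>> step_arm([
  [[0,0,-3],0],
  [[1,0,-6],0],
  [[1,0,-9.5],0],
  [[2,0,-12.5],0],
  [[3,0,-15.5],0],
  [[4,0,-18.5],0],
  [[5.5,0,-21.5],0],
  [[7,0,-24.5],0],
  [[9,0,-27.5],0],
  [[9,0,-27.5],0],
])

```text
clock: 7.25
position: [0.5747, -0.0243, 0.1478]
ee_rot: [0.475, 0.524, 0.476, -0.524]
contact_force: [0.0, -0.7, -0.4]
width: 0.0855
```

```bash
python3 look.py 6 105
```

```text
t 7.25 stand mm [-94.9  22.4  -7.2] yawdiff deg 0.01 F [ 0.  -0.7 -0.4] w 0.0855
```

View pics/l6.png

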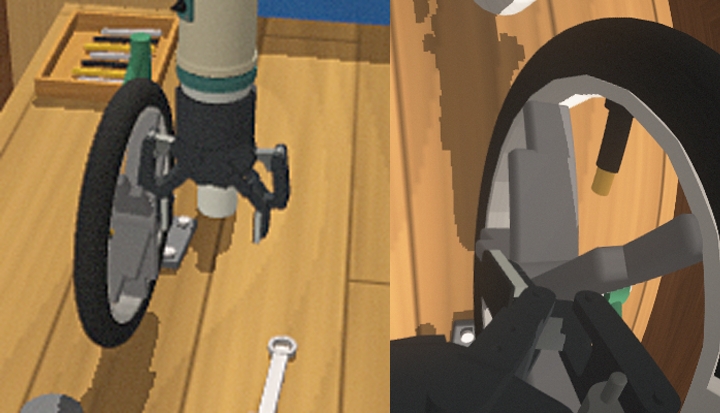

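```bash
cat > ang.py <<'E'
import sys
from h import *
from ov import overlay
from model import *
from scipy.optimize import minimize_scalar
def ang(p,n,guess,save=None):
    # brass-tip + spoke check: brass = between r 63..70 from axle
    im=p['image'].astype(int); fish=n=='wrist'
    best=[]
    hsv=cv2.cvtColor(p['image'],cv2.COLOR_RGB2HSV)
    for r in manip.regions_of(p,'stem'):
        if r['confidence']<.4: continue
        m=r['region']; ys,xs=np.nonzero(m); c=np.array([xs.mean(),ys.mean()])
        def f(a):
            d=np.array([0,np.sin(a),-np.cos(a)]); return np.sum((proj(p,W(*Q[:3],(d*.084)[None]),fish)[0]-c)**2)
        g=np.radians(np.arange(-180,180,2)); a0=g[np.argmin([f(a) for a in g])]
        s=minimize_scalar(f,bounds=(a0-.1,a0+.1),method='bounded'); best.append((round(np.degrees(s.x),1),round(s.fun**.5,1),round(r['confidence'],2),int(m.sum())))
    return best
if __name__=='__main__':
    stand(); tag=sys.argv[1]
    for n in sys.argv[3].split(','):
        p=shot(n,n+tag+'.png'); print(n,ang(p,n,0))
        im=overlay(p,cv2.cvtColor(p['image'],cv2.COLOR_RGB2BGR),Q,np.radians(float(sys.argv[2])),n=='wrist')
        x0,y0,w,h=dict(wrist=(400,0,240,300),side=(240,90,110,160),scene=(190,120,150,150))[n]
        f=590/h; cv2.imwrite('pics/o%s_%s.png'%(n,tag),cv2.resize(im[y0:y0+h,x0:x0+w],None,fx=f,fy=f,interpolation=cv2.INTER_CUBIC))
E
python3 ang.py 7 105 wrist
```

```text
t 7.35 stand mm [-94.9  22.1  -7.1] yawdiff deg 0.0 F [0.4 0.7 0.3] w 0.0854
wrist [(np.float64(105.2), np.float64(4.0), 0.88, 1977)]
```

View pics/owrist_7.png

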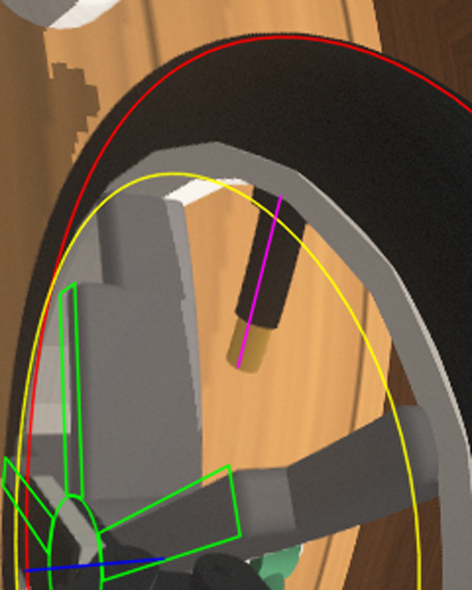

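>>> step_arm([
  [[2,0,-3],0],
  [[4.5,0,-5.5],0],
  [[7,0,-8],0],
  [[9.5,0,-10.5],0],
  [[12,0,-13],0],
  [[15,0,-15],0],
  [[18,0,-17],0],
  [[21,0,-19],0],
  [[21,0,-19],0],
])

```text
clock: 8.35
position: [0.5758, -0.0057, 0.1263]
ee_rot: [-0.474, -0.523, -0.476, 0.524]
contact_force: [-0.3, -0.1, -1.1]
width: 0.0855
```

```bash
python3 ang.py 8 77 wrist
```

```text
t 8.35 stand mm [-95.5  41.  -28.7] yawdiff deg -0.0 F [-0.3 -0.1 -1.1] w 0.0855
wrist [(np.float64(77.8), np.float64(6.2), 0.87, 1668)]
```

View pics/owrist_8.png

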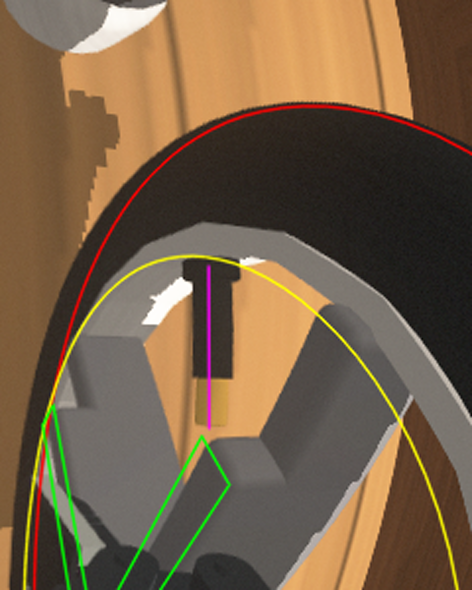

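>>> step_arm([
  [[-2,-5,0],0],
  [[-3,-20,0],0],
  [[-3,-45,0],0],
  [[-20,-75,0],0],
  [[-60,-105,0],0],
  [[-105,-115,20],0],
  [[-150,-115,35],0],
  [[-180,-115,50],0],
  [[-180,-115,60],0],
  [[-180,-115,65],0],
  [[-180,-115,65],0],
])

```text
clock: 9.55
position: [0.4548, -0.0599, 0.3059]
ee_rot: [-0.474, -0.524, -0.476, 0.525]
contact_force: [-0.8, -0.0, -0.5]
width: 0.0853
```

>>> step_arm([
  [[0,0,0],-8.5],
  [[0,0,0],-17],
  [[0,0,0],-25.5],
  [[0,0,0],-34],
  [[0,0,0],-42.5],
  [[0,0,0],-51],
  [[0,0,0],-59.5],
  [[0,0,0],-68],
  [[0,0,0],-76.5],
  [[0,0,0],-85],
  [[0,0,0],-90],
  [[0,0,0],-90],
  [[0,0,0],-90],
  [[0,0,0],-90],
], grip=1, grip_force=30)

```text
clock: 10.95
position: [0.4557, -0.0595, 0.3066]
ee_rot: [0.706, 0.035, 0.707, -0.035]
contact_force: [-0.1, -0.9, 0.5]
width: 0.0003
```

```bash
python3 ang.py 9 77.5 wrist,side; cp pics/wrist9.png pics/w9.png
```

```text
t 10.95 stand mm [-209.9  -24.1  151.6] yawdiff deg 89.92 F [-0.1 -0.9  0.5] w 0.0003
wrist []
side []
```

View pics/wrist9.png

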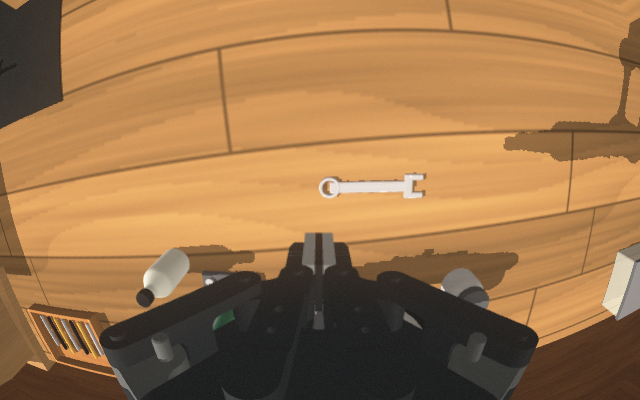

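View pics/side9.png

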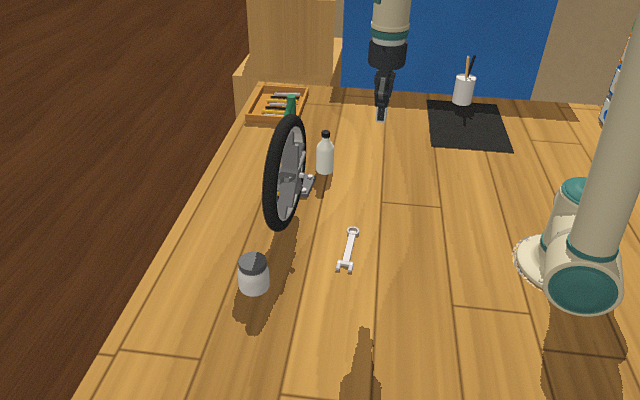

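Run:
```python
from h import *
from model import proj,W
p=shot('side','s10.png')
im=cv2.cvtColor(p['image'],cv2.COLOR_RGB2BGR); x0,y0,f=345,25,6
im=cv2.resize(im[y0:y0+100,x0:x0+80],None,fx=f,fy=f,interpolation=cv2.INTER_CUBIC)
P=np.array([[-.2099+dx,-.0241,.1516+dz] for dz in (0,.04,.073,.1,.14) for dx in (-.038,-.0125,0,.0125,.038)])
u=proj(p,W(*Q,P),False)
for a in u: cv2.circle(im,tuple(int(v) for v in ((a-[x0,y0]+.5)*f)),3,(0,0,255),-1)
cv2.imwrite('pics/g10.png',im)
```

```text
(no output)
```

View pics/g10.png

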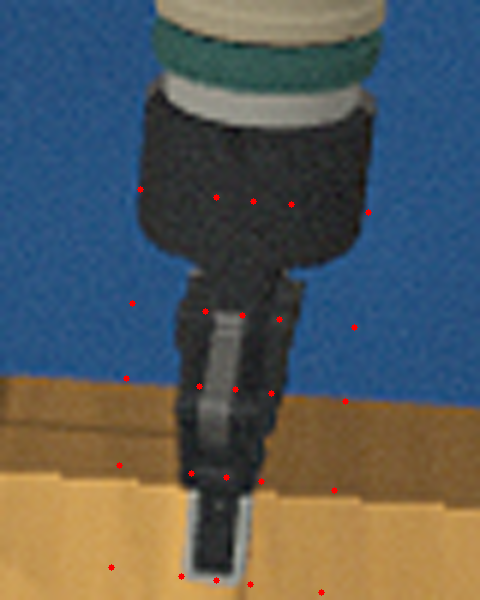

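>>> step_arm([
  [[20,-4,35],0],
  [[40,-8,70],0],
  [[60,-12,100],0],
  [[76,-12,125],0],
  [[80,-12,140],0],
  [[80,-12,140],0],
  [[80,-12,140],0],
  [[80,-12,140],0],
])

```text
clock: 12.0
position: [0.5934, -0.0852, 0.2287]
ee_rot: [0.707, 0.034, 0.706, -0.035]
contact_force: [-0.2, -0.2, -0.0]
width: -0.0001
```

```bash
python3 look.py 11 77.5
```

```text
t 12.0 stand mm [-70.3 -36.4  73.7] yawdiff deg 89.98 F [-0.2 -0.2 -0. ] w -0.0001
```

View pics/l11.png

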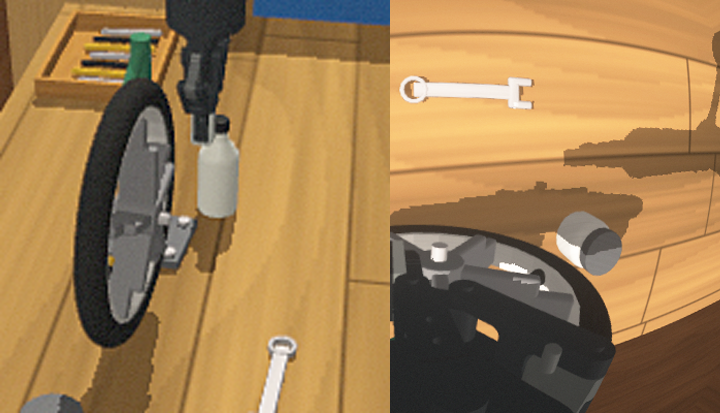

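>>> step_arm([
  [[1,0,10],0],
  [[1.5,0,20],0],
  [[1.5,0,26],0],
  [[1.5,0,30],0],
  [[1.5,0,32],0],
  [[1.5,0,32],0],
])

```text
clock: 12.7
position: [0.6262, -0.0885, 0.2255]
ee_rot: [0.706, 0.035, 0.706, -0.034]
contact_force: [-0.2, 0.2, 0.2]
width: -0.0
```

```bash
python3 look.py 12 77.5
python3 - <<'E'
import cv2
a=cv2.imread('pics/side12.png')[80:180,240:340]; b=cv2.imread('pics/wrist12.png')[150:400,190:440]
cv2.imwrite('pics/z12.png',cv2.hconcat([cv2.resize(a,(400,400),interpolation=2),cv2.resize(b,(400,400),interpolation=2)]))
E
```

```text
t 12.7 stand mm [-37.4 -36.5  70.5] yawdiff deg 89.98 F [-0.2  0.2  0.2] w -0.0
```

View pics/z12.png

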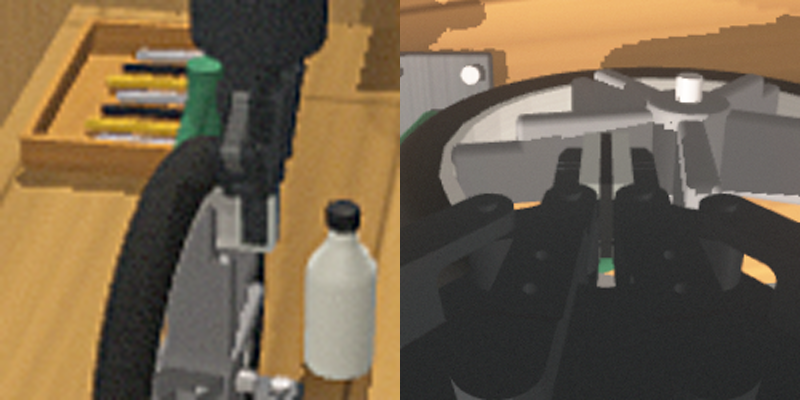

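>>> step_arm([
  [[0,3,0],0],
  [[0,6,0],0],
  [[0,9,0],0],
  [[0,12,0],0],
  [[0,15,0],0],
  [[0,18,0],0],
  [[0,21,0],0],
  [[0,24,0],0],
  [[0,27,0],0],
  [[0,30,0],0],
  [[0,30,0],0],
])

```text
clock: 13.9
position: [0.6292, -0.0579, 0.2263]
ee_rot: [0.707, 0.035, 0.706, -0.034]
contact_force: [-0.0, -0.6, 4.9]
width: -0.0003
```

```bash
python3 ang.py 13 62 scene,wrist,side
```

```text
t 13.9 stand mm [-37.3  -5.7  71.3] yawdiff deg 90.0 F [-0.  -0.6  4.9] w -0.0003
scene [(np.float64(73.3), np.float64(1.2), 0.49, 42)]
wrist []
side []
```

View pics/wrist13.png

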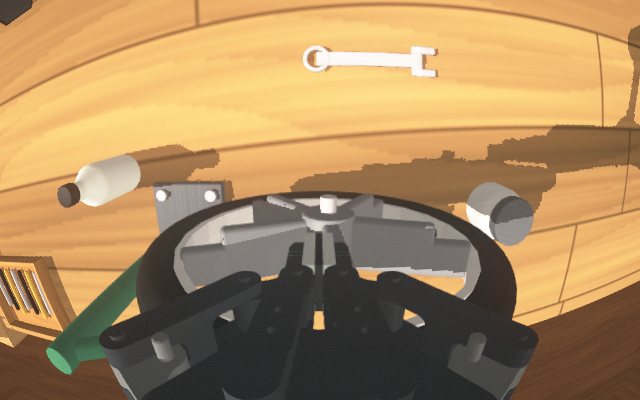

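View pics/oside_13.png

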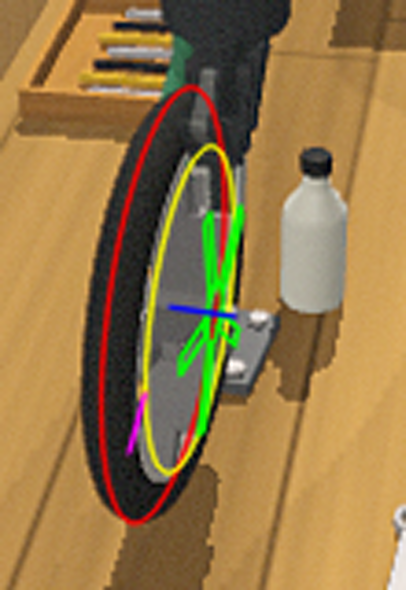

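>>> step_arm([
  [[-2,0,0],0],
  [[-5,0,0],0],
  [[-10,0,0],0],
  [[-12,0,-10],0],
  [[-12,0,-25],0],
  [[-12,0,-35],0],
  [[-12,0,-35],0],
])

```text
clock: 14.9
position: [0.5923, -0.055, 0.2381]
ee_rot: [0.706, 0.035, 0.707, -0.035]
contact_force: [0.2, 0.1, -0.2]
width: -0.0
```

```bash
python3 ang.py 14 72 scene,wrist,side
```

```text
t 14.9 stand mm [-74.3  -6.3  83.1] yawdiff deg 89.97 F [ 0.2  0.1 -0.2] w -0.0
scene []
wrist []
side []
```

View pics/wrist14.png

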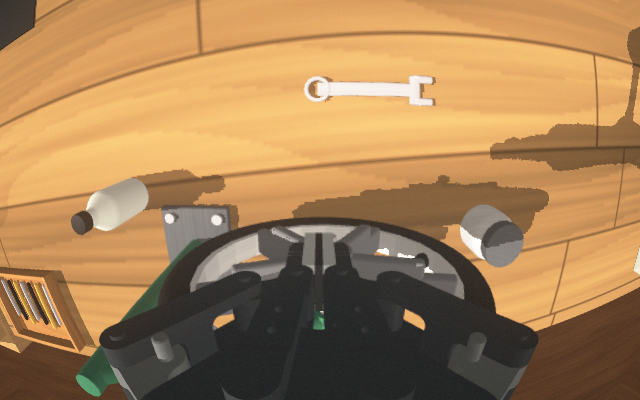

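View pics/oside_14.png

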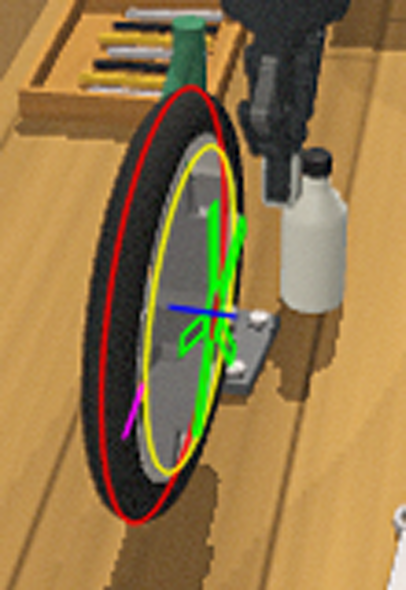

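>>> step_arm([
  [[-5,-3,-20],8.5],
  [[-10,-6,-40],17],
  [[-15,-9,-60],25.5],
  [[-20,-12,-70],34],
  [[-20,-15,-80],42.5],
  [[-20,-18,-80],51],
  [[-20,-20,-80],59.5],
  [[-20,-20,-80],68],
  [[-20,-20,-80],76.5],
  [[-20,-20,-80],85],
  [[-20,-20,-80],90],
  [[-20,-20,-80],90],
], grip=0)

```text
clock: 16.4
position: [0.5128, -0.0674, 0.2577]
ee_rot: [0.475, 0.524, 0.475, -0.524]
contact_force: [-0.2, -0.6, -0.2]
width: 0.0854
```

```bash
python3 ang.py 15 72 wrist
```

```text
t 16.4 stand mm [-152.2  -26.5  102.7] yawdiff deg -0.01 F [-0.2 -0.6 -0.2] w 0.0854
wrist [(np.float64(75.7), np.float64(13.6), 0.46, 219)]
```

View pics/owrist_15.png

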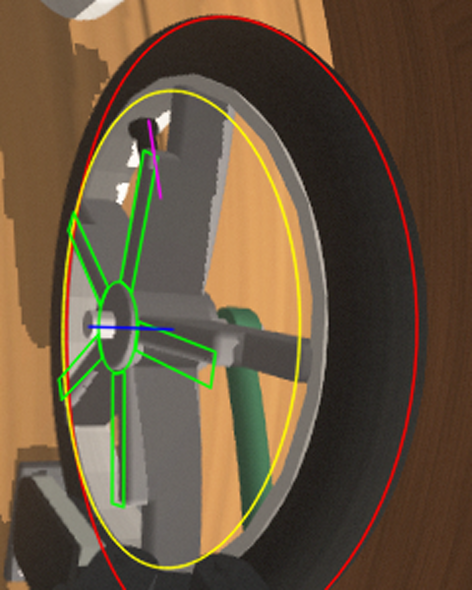

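Run:
```python
from h import *
from ov import overlay
p=shot('wrist','w16.png'); o=[]
for a in (60,64,68):
    im=overlay(p,cv2.cvtColor(p['image'],cv2.COLOR_RGB2BGR),Q,np.radians(a),True)
    o.append(cv2.resize(im[20:270,420:550],None,fx=2,fy=2,interpolation=cv2.INTER_CUBIC))
cv2.imwrite('pics/c16.png',np.hstack(o))
```

```text
(no output)
```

View pics/c16.png

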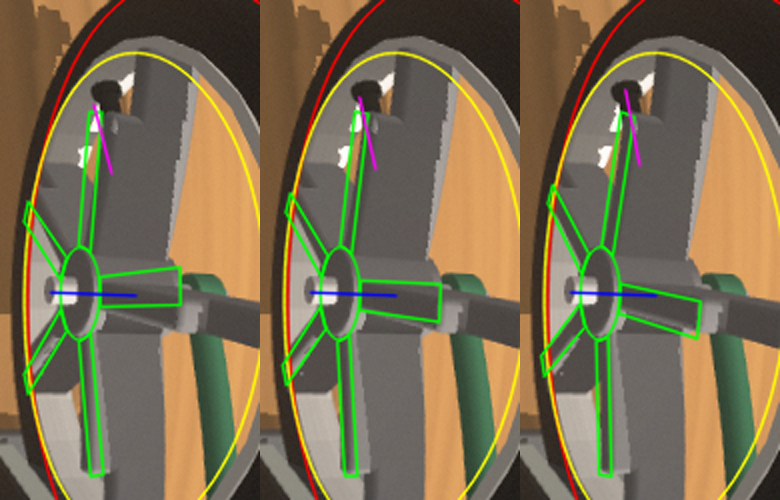

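>>> step_arm([
  [[35,3,-2],0],
  [[70,8,-4],0],
  [[93,12,-4.5],0],
  [[97,20,-4.5],0],
  [[97,32,-4.5],0],
  [[97,42,-4.5],0],
  [[97,50,-4.5],0],
  [[97,58,-4.5],0],
  [[97,58,-4.5],0],
  [[97,58,-4.5],0],
])

```text
clock: 17.55
position: [0.5706, -0.0685, 0.161]
ee_rot: [-0.475, -0.524, -0.475, 0.524]
contact_force: [-0.3, -0.3, -0.7]
width: 0.0855
```

```bash
python3 ang.py 17 66 wrist
```

```text
t 17.55 stand mm [-94.6 -22.    6. ] yawdiff deg -0.02 F [-0.3 -0.3 -0.7] w 0.0855
wrist [(np.float64(76.7), np.float64(21.9), 0.6, 299)]
```

View pics/wrist17.png

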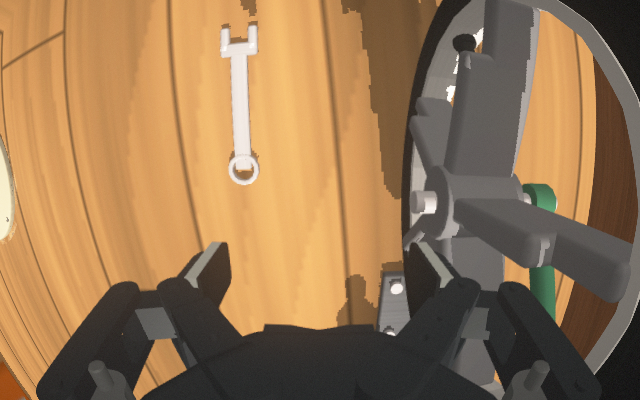

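>>> step_arm([
  [[1,0,-4],0],
  [[2,0,-8],0],
  [[2,0,-11],0],
  [[2,0,-14],0],
  [[2.5,0,-17.5],0],
  [[3,0,-21],0],
  [[4,0,-25],0],
  [[5.5,0,-29],0],
  [[7,0,-33.5],0],
  [[8.5,0,-37],0],
  [[10.5,0,-40.5],0],
  [[12.5,0,-44],0],
  [[15,0,-47],0],
  [[17.5,0,-50],0],
  [[20.5,0,-53],0],
  [[23.5,0,-56],0],
  [[27,0,-58.5],0],
  [[27,0,-58.5],0],
])

```text
clock: 19.45
position: [0.5754, -0.0095, 0.1328]
ee_rot: [-0.474, -0.523, -0.476, 0.524]
contact_force: [-0.5, 0.3, 0.1]
width: 0.0855
```

```bash
cat > cmp.py <<'E'
import sys
from h import *
from ov import overlay
stand(); tag=sys.argv[1]; x0,y0,w,h=map(int,sys.argv[3].split(','))
p=shot('wrist','w%s.png'%tag); o=[]
for a in sys.argv[2].split(','):
    im=overlay(p,cv2.cvtColor(p['image'],cv2.COLOR_RGB2BGR),Q,np.radians(float(a)),True)
    o.append(cv2.resize(im[y0:y0+h,x0:x0+w],None,fx=2,fy=2,interpolation=cv2.INTER_CUBIC))
cv2.imwrite('pics/c%s.png'%tag,np.hstack(o))
E
python3 cmp.py 18 10,14 420,0,200,300
```

```text
t 19.45 stand mm [-95.6  37.3 -22.2] yawdiff deg 0.0 F [-0.5  0.3  0.1] w 0.0855
```

View pics/c18.png

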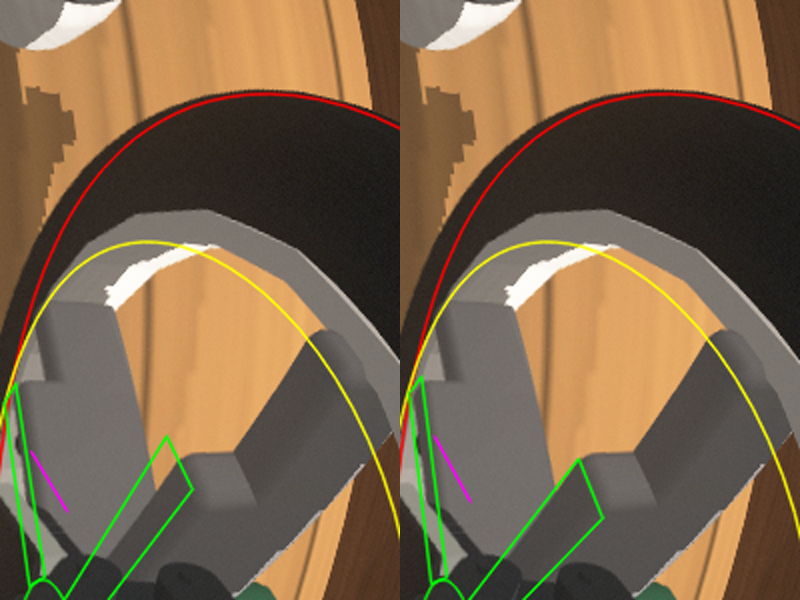

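>>> step_arm([
  [[3,0,-2],0],
  [[6,0,-4],0],
  [[8.5,0,-5],0],
  [[10.5,0,-6],0],
  [[10.5,0,-6],0],
  [[10.5,0,-6],0],
])

```text
clock: 20.1
position: [0.5766, -0.0041, 0.1229]
ee_rot: [-0.475, -0.524, -0.475, 0.524]
contact_force: [-0.7, 0.0, 0.8]
width: 0.0855
```

```bash
python3 cmp.py 19 0,3 420,0,200,300
```

```text
t 20.1 stand mm [-94.9  42.8 -32.1] yawdiff deg -0.02 F [-0.7  0.   0.8] w 0.0855
```

View pics/c19.png

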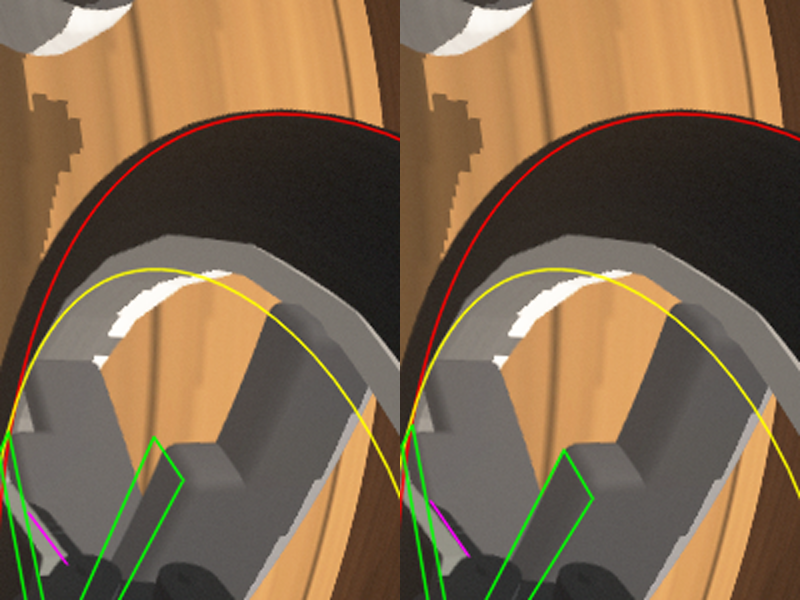

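>>> step_arm([
  [[-3,-2,1],0],
  [[-5,-15,2],0],
  [[-5,-40,2],0],
  [[-20,-70,30],0],
  [[-65,-95,65],0],
  [[-110,-105,100],0],
  [[-150,-110,130],0],
  [[-155,-112,135],0],
  [[-155,-112,135],0],
  [[-155,-112,135],0],
])

```text
clock: 21.15
position: [0.4515, -0.1274, 0.2783]
ee_rot: [0.475, 0.524, 0.475, -0.524]
contact_force: [0.4, -0.2, -0.8]
width: 0.0853
```

```bash
python3 cmp.py 20 -3,0,3 440,0,130,270
```

```text
t 21.15 stand mm [-207.5  -92.2  123.3] yawdiff deg -0.09 F [ 0.4 -0.2 -0.8] w 0.0853
```

View pics/c20.png

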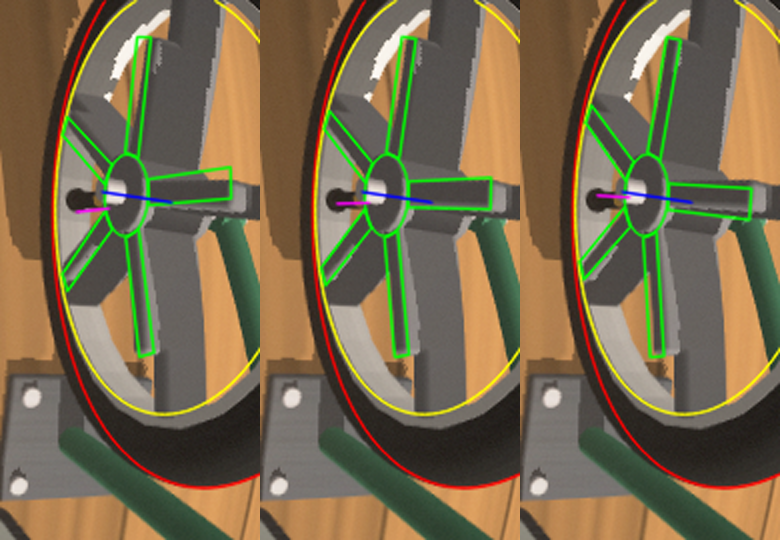

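View pics/w20.png

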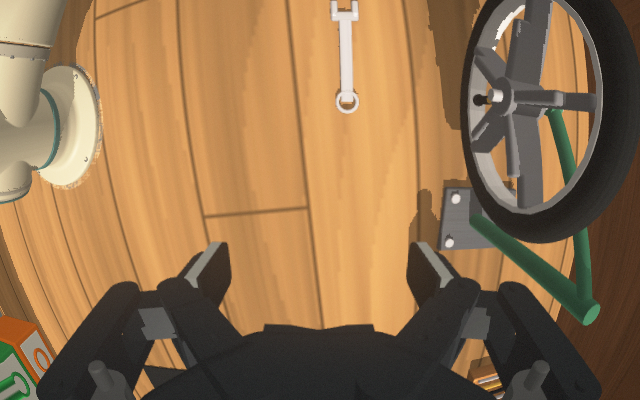

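Run:
```python
from h import *
from ov import overlay
from model import *
stand(); o=[]
for n,(x0,y0,w,h) in {'side':(240,90,100,150),'scene':(225,140,100,115)}.items():
    p=shot(n,n+'21.png')
    for a in (0,1.5):
        im=cv2.cvtColor(p['image'],cv2.COLOR_RGB2BGR)
        if a>0: overlay(p,im,Q,np.radians(a),False)
        f=560/h*.7; o.append(cv2.resize(im[y0:y0+h,x0:x0+w],None,fx=f,fy=f,interpolation=cv2.INTER_CUBIC))
    for t in ('oil_bottle','tin','spanner'): print(n,t,[np.round(d['xyz'],3).tolist() for d in manip.search_frame(p,t)][:1])
m=min(i.shape[0] for i in o); cv2.imwrite('pics/f21.png',np.hstack([i[:m,:195] if 0 else i[:m] for i in o]))
```

```text
t 21.2 stand mm [-207.7  -91.6  122.4] yawdiff deg -0.04 F [ 0.6 -0.2  0.1] w 0.0856
side oil_bottle [[0.601, -0.301, 0.067]]
side tin [[0.692, 0.188, 0.056]]
side spanner [[0.506, 0.033, 0.007]]
scene oil_bottle [[0.601, -0.31, 0.09]]
scene tin [[0.71, 0.169, 0.074]]
scene spanner [[0.503, 0.024, 0.006]]
```

View pics/f21.png

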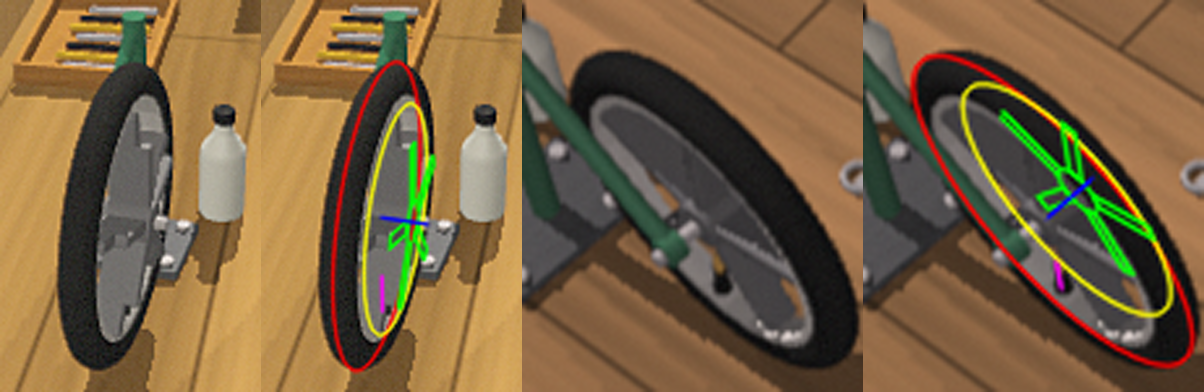

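```bash
python3 -c "
from h import *
stand(); print(manip.sign_off())"
```

```text
t 21.6 stand mm [-206.7  -92.   122.8] yawdiff deg 0.02 F [-0.   0.2 -0.4] w 0.0852
the job is handed in; nothing more can be done
None
```

The valve is at the bottom of the wheel with its stem pointing up, and the job is handed in (about 21.6 s on the clock). I turned the wheel from about 123° to about 1–2°; the limit is 7°.

**How it was turned:** Most of the turn was done in two slow sweeps with the outer link of the open front finger, in front of the tyre. In between, I pushed the top spoke about 11° with the closed fingertips (about 77° to 66°), while the valve was still far from the bottom.

**Last checks:**
- **Valve angle:** model overlays on the wrist and scene pictures agree, to about ±2°. In the side picture the stem was too hidden to confirm it.
- **Loose things:** the bottle, tin and spanner were found within about 4 mm of their first measured places, which is within measuring error.
- **Arm:** it stands about 0.2 m back from the wheel, with only noise on the force reading. The wheel appeared at rest, but I did not measure its speed.

**Doubts:**
- **Tyre limit:** during the fingertip push I read 4.9 N upward. I took this to be the fingertips riding on the rounded end of the spoke and lifted off. I could not rule out that the gripper's body touched the tyre, where the limit is 5 N.
- **Fingertip rule:** I don't know whether the judging counts the finger's outer link as a finger, so I relied on the fingertip push to meet that condition.
- **Wheel position:** the fitted position was 2–3 mm off in places. The stem detector gave a wrong angle once the stem was partly hidden, so I used the overlays from there on.

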